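# Third hand for screwing down the galvanometer

### The arm

A 7-joint arm with a two-finger parallel gripper is mounted at the origin on the work surface. World frame = base frame: x ahead of the robot, y to its left, z up, the work surface at z = 0. Lengths are in m, angles in rad, forces in N, time in s.
With the tool pointing down it reaches from about 0.4 to 0.85 m from the base axis. Payload 10.4 kg.
Tool frame: the origin (TCP) lies midway between the tips of the shut fingers; the grasp point (between the pads) lies 19 mm behind it; z points along the fingers, y is the direction in which the jaws open and shut (so a half turn about z gives the same grasp; the last joint's range is limited). The gripper opens to 87 mm and grips with 3 to 60 N. Pads are 19 mm wide; open, the fingers measure 117 mm over their backs; the gripper's body (75 mm by 190 mm) begins 51 mm behind the grasp point.
Start: joints at [-1.342, 0.332, -0.065, 1.46, 0.022, 1.35, -0.088], TCP at [0.156, 0.605, 0.223] pointing down, gripper open.
Joint ranges: [-2.6, 2.6], [-0.5, 2.12], [-1.47, 1.34], [0.16, 2.42], [-1.27, 4.41], [0.06, 2.06], [-2.6, 2.6]. Speed limits (rad/s): [2.22, 2.22, 2.79, 2.79, 3.14, 3.14, 3.14].

### API

Orientations are given as a unit quaternion [x, y, z, w].
In Python, from bench import r gives the robot as it stands.
- The arm moves only by the tool step_arm, never from a script. Its argument "increments" is a list of rows, each a list of 2 entries, a list of its own where there are three numbers: the shift along the tool's x, y, z in m, then the turn, a rotation vector about the tool's x, y, z in rad. A call has 1 to 5 rows; each row is the pose to reach, as a shift and turn from the pose measured when the call began, along the tool's axes at that moment; what a row does not reach only later rows make up. A row lasts 1/10 s, in which the tool goes at most 50 mm and 8.59 degrees, less where a joint would pass 70% of its speed; a pose out of reach is approached as far as the arm can. A call with a gripper value outside its range is refused whole. "hand" is the closure, from -1 (fully open) to 1 (shut), so that 0 is half open, set as the call begins (left out, the last holds). The fingers move at their own pace and stop on an object; "grip_force" is the grip in N (left out, the last holds). Time passes only in rows, so rows that repeat a pose let the fingers close. It gives the time, the measured TCP pose, the force and the opening at its end, in the units of the state.
- r.read_state(): the state, without advancing time (a new reading comes with each control period).
- r.camera(name): name is "side" or "top"; returns a dict with "pixels" (384x512x3 uint8, blue, green, red), "camera_matrix" (3x3 intrinsics, pixels), "extrinsics" (4x4, takes a point from camera to world coordinates). Camera axes: x right, y up, looking along -z (the intrinsics and any distortion apply to the point x, -y, -z); pixel columns grow to the right and rows downward; lengths in m; the calibration is good to about 2 mm. A picture is of the moment at which its call begins. There is no depth.
- r.close_job(): hands the job in, once; it reports no verdict.
The state is a dict: "time": time; "joint_positions": joint angles; "joint_vel": joint speeds; "joint_torque": joint torques, N m; "ee_pos": TCP position; "eef_rot": TCP orientation; "ft_force": force on the tool from outside, world axes, zero at the start; "torque": the same for the moment, N m; "width": finger opening in m.
Only numpy, scipy, OpenCV 4.12 (cv2) and the standard library are available. Lean on these libraries where they do the work, as an engineer would, in place of code of your own. Each camera call takes 0.05 s, during which the arm holds its last target.

### The job

A colleague is about to screw the black bakelite galvanometer down to the cupboard shelf and needs a third hand: grip it gently (bakelite cracks), stand it on the shelf in front of the sprung brass stop, and push its flat back squarely and centrally against the stop's plate until the red pointer's crossbar lies in the green band, never beyond it by much. Keep it steady there for at least three seconds and finish still holding and pressing it, without letting go; leave the iron ball, copper cup and glass beaker undisturbed.

Things in the scene. Friction and masses are not known exactly. Their poses are not given: they have to be found in the camera images.
- meter: black bakelite galvanometer, loose, about 0.35 kg. Base plate 96 (x) x 50 (y) x 8 mm; on it a case 70 x 50 mm, from x = -22 to +48 mm, top 54 mm above the shelf with a white dial. Flat back at its +x end; at -x a low ear with two brass terminals, 20 mm high. Origin: centre of the underside, z up. At the start its back faces the robot's +x within 30 degrees
- meter_back (a point): centre of the galvanometer's flat back, 48 mm from its origin along its +x, 23 mm above its underside
- meter_case (a point): point to grip: middle of the galvanometer's case, 13 mm from its origin along +x, 35 mm above its underside; the case's two flat sides are 50 mm apart along y. The bakelite cracks if gripped with more than about 35 N per finger
- stop_base: fixed wooden housing of the sprung stop, 62 (x) x 76 (y) x 44 mm high, from x = +45 to +107 mm of its origin; origin on the shelf right below the plate's resting face; +x is the way the plate is pushed (within 20 degrees of the robot's +x). On its top a green band, 9 mm long in x, between two white fields
- plate_face (a point): centre of the brass plate's pressing face (facing -x of stop_base), 23 mm above the shelf; moves with the plate. The plate is 50 mm wide, 10 mm thick, 3 to 43 mm above the shelf
- stop_plate (a joint): how far the plate is pushed in along stop_base +x: 0 at rest, 0.030 m at the hard stop; spring 600 N/m, no preload. A red pointer on the plate reaches over the housing; the crossbar at its tip is in the green band from 0.009 to 0.018 m (about 5.4 to 10.8 N; middle 0.0135 m, 8 N). More than 16 N (26 mm) damages the galvanometer
- cup: copper calorimeter cup, 68 mm across, 75 mm high, loose, origin under its centre; to be left alone
- beaker: clear glass beaker, 66 mm across, 85 mm high, loose, origin under its centre; to be left alone
- ball: cast iron ball, 52 mm across, on a round wooden stand 60 mm across, 64 mm high together, loose, origin under its centre; to be left alone

How it is judged:
On the way:
1. the galvanometer, held on the shelf, is pressed square and central against the plate with the pointer in the green band, steadily for about 3 s (value of joint stop_plate between 0.009 and 0.018 m and contact force between meter and stop_base between 4.5 and 12 N and contact force between the fingers and meter above 2 N and horizontal distance between meter_back and plate_face below 0.01 m and angle between the x axis of meter and the x axis of stop_base, either way round below 0.12 rad and angle between meter's own z axis and vertical below 0.12 rad and height (world z) of meter below 0.006 m and linear speed of meter below 0.015 m/s), for 2.8 s.
At the end, for the whole second after the job is handed in: the fingers still hold the galvanometer, upright (7 deg) on the shelf (underside within 6 mm), at rest, its back within 10 mm of the plate's centre and square to it within 7 deg, the plate pushed in 9 to 18 mm (contact force 4.5 to 12 N); ball, cup and beaker within 15 mm of where they stood (all of step 1 and not (distance of any of cup, beaker, ball from where it was at the start of the episode above 0.015 m or angle between any of cup, beaker, ball's own z axis and vertical above 0.3 rad)); the arm keeps its last pose, push and grip.
It fails at once if the galvanometer is gripped so hard that the bakelite cracks (more than about 35 N per finger) (contact force between the fingers and meter above 80 N).
It fails at once if the galvanometer is pressed against the stop with more than 16 N (contact force between meter and stop_base above 16 N).
It fails at once if ball, cup or beaker is displaced by more than 15 mm or tipped (distance of any of cup, beaker, ball from where it was at the start of the episode above 0.015 m or angle between any of cup, beaker, ball's own z axis and vertical above 0.3 rad).
It also fails if it takes over 48 s, if anything falls off the work surface, if the arm or the gripper's body presses on something with over 40 N, if the wrist force passes 120 N, or if a joint passes its speed limit or range.

## Working session

There is one attempt and no reset: what is moved stays moved. The work goes in short steps, Python scripts to look and compute and a tool call to move; the robot and the scene stay as the last step left them, time stands still between calls to the robot, and variables do not carry over. Pictures are saved under pics/ and viewed, and the job is handed in when it is done.

Besides the shell and the picture viewer there is one more tool, called after ">>>" by a JSON object that holds its "op" and its "data". step_arm: Moves the arm, as the interface text tells. Its arguments: {"type":"object","properties":{"increments":{"type":"array"},"hand":{"type":"number"},"grip_force":{"type":"number"}},"required":["increments"]}

```bash
mkdir -p pics; python3 - <<'E'
from bench import r
import cv2,numpy as np,pickle
s=r.read_state();print(s)
d={}
for n in("side","top"):
    c=r.camera(n);d[n]={k:np.array(v) if k!='x' else v for k,v in c.items()};cv2.imwrite(f"pics/{n}0.png",c["pixels"]);print(n,{k:np.round(v,4).tolist() for k,v in c.items() if k!="pixels"})
pickle.dump(d,open("c0.pkl","wb"))
E
```

```text
{'time': 0.0, 'joint_positions': array([-1.3416077 ,  0.33290112, -0.06470309,  1.46095937,  0.02158385,
        1.34987119, -0.08850234]), 'joint_vel': array([-1.39655489e-03,  3.96646596e-04, -1.16233452e-03,  3.57682889e-05,
       -3.04711971e-04, -2.23929014e-03, -1.44472925e-03]), 'joint_torque': array([-1.11415520e-03, -6.23241735e+01,  2.37894407e-02, -3.89909506e+01,
       -6.15276187e-02,  3.93158651e-02,  1.37312027e-04]), 'ee_pos': array([0.15561202, 0.60491711, 0.22172705]), 'eef_rot': array([ 1.25552855e-01,  9.92086669e-01, -7.19093666e-04, -6.62034690e-05]), 'ft_force': array([-0.70493149,  0.27630303,  0.41564451]), 'torque': array([0.01177765, 0.05434639, 0.02470871]), 'width': 0.0863775731682444}
side {'camera_matrix': [[376.4842, 0.0, 259.5727], [0.0, 376.4842, 193.0131], [0.0, 0.0, 1.0]], 'extrinsics': [[-0.9881, 0.0639, -0.1398, 0.4211], [-0.1525, -0.5227, 0.8388, 0.7788], [-0.0195, 0.8501, 0.5262, 0.5346], [0.0, 0.0, 0.0, 1.0]]}
top {'camera_matrix': [[353.8366, 0.0, 253.4058], [0.0, 353.8366, 189.8001], [0.0, 0.0, 1.0]], 'extrinsics': [[0.0089, 0.9918, -0.1274, 0.4558], [-0.9994, 0.013, 0.0309, 0.0163], [0.0323, 0.1271, 0.9914, 0.8018], [0.0, 0.0, 0.0, 1.0]]}
```

View pics/side0.png

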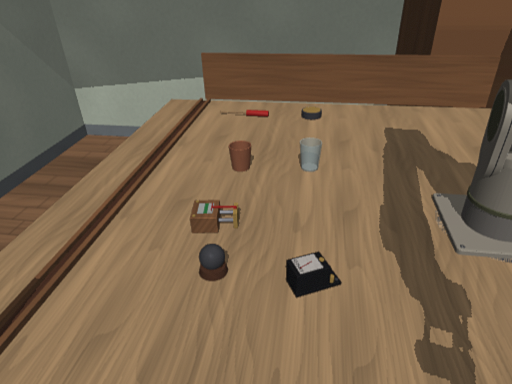

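View pics/top0.png

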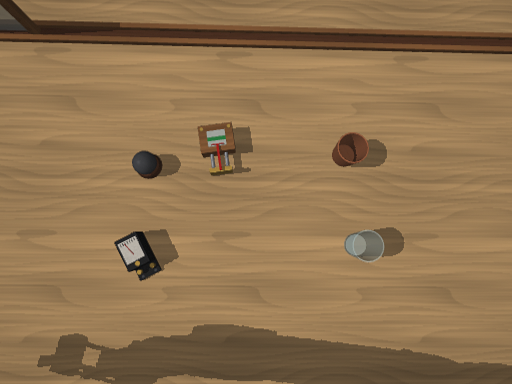

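The side view shows the meter at about (312,273), the stop at (212,216), the ball at (212,260), the cup at (240,155) and the beaker at (310,155). In the top view the meter is at (137,256), the stop at (217,145) and the ball at (147,164). Next I enlarge both.

```bash
python3 - <<'E'
import cv2,pickle
d=pickle.load(open("c0.pkl","rb"))
def crop(n,x,y,w,h,s,out):
    im=cv2.resize(d[n]["pixels"][y:y+h,x:x+w],None,fx=s,fy=s,interpolation=cv2.INTER_CUBIC)
    for i in range(0,w,10):
        cv2.putText(im,str(x+i),(i*s,8),0,.3,(0,255,255),1);cv2.line(im,(i*s,10),(i*s,14),(0,255,255),1)
    for j in range(0,h,10):
        cv2.putText(im,str(y+j),(0,j*s+4),0,.3,(0,255,255),1)
    cv2.imwrite("pics/"+out,im)
crop("top",105,222,70,65,9,"tm.png")
crop("top",185,115,70,65,9,"ts.png")
crop("side",280,245,70,55,9,"sm.png")
crop("side",185,193,65,50,9,"ss.png")
E
```

```text
(no output)
```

View pics/tm.png

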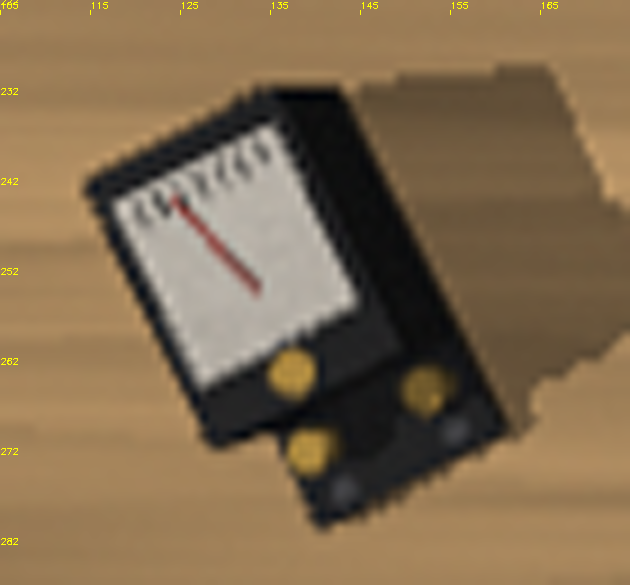

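View pics/ts.png

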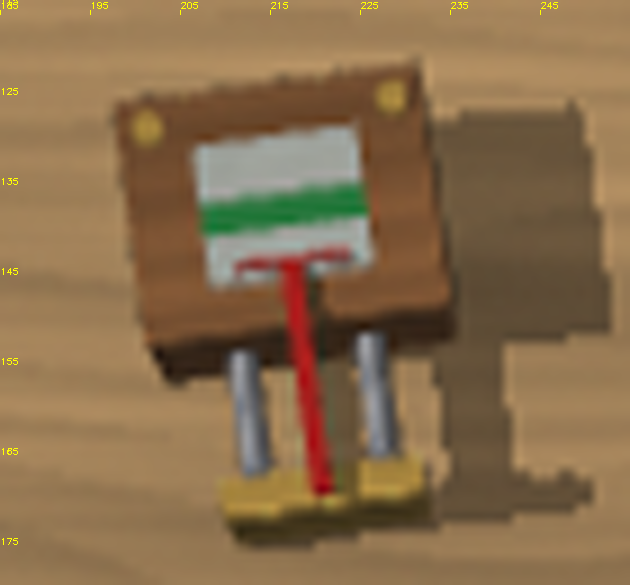

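View pics/sm.png

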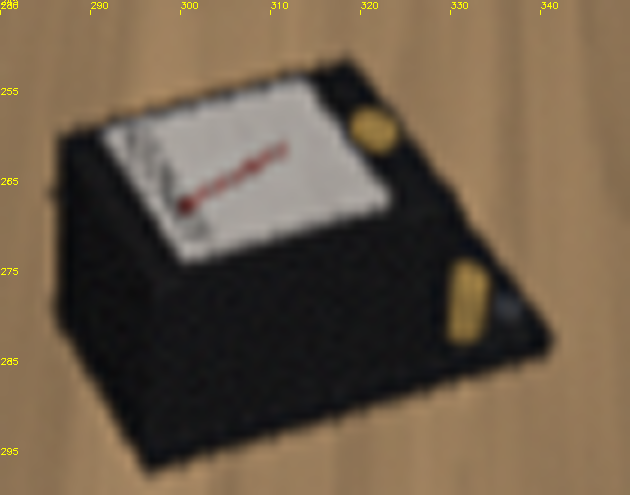

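View pics/ss.png

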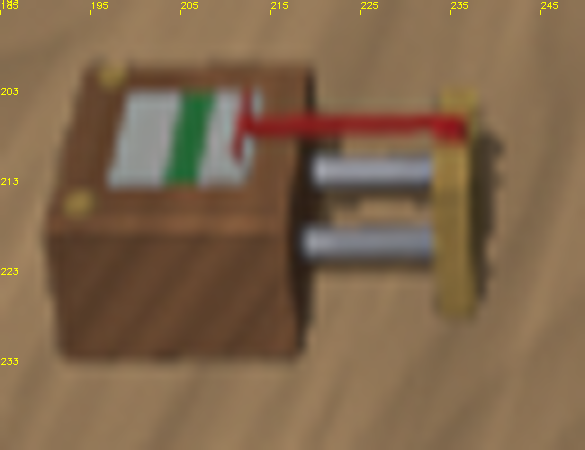

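```bash
cat > h.py <<'E'
import numpy as np
from scipy.optimize import least_squares
def proj(c,P):
    E=c["extrinsics"];q=(np.asarray(P)-E[:3,3])@E[:3,:3];q=q*[1,-1,-1];u=q@c["camera_matrix"].T;return u[:,:2]/u[:,2:]
def place(p,M):
    M=np.asarray(M)/1e3;c,s=np.cos(p[2]),np.sin(p[2]);return M@np.array([[c,-s,0],[s,c,0],[0,0,1]]).T+[p[0],p[1],0]
def fit(d,obs,p0,off=False):
    def f(p):
        return np.concatenate([(proj(d[n],place(p,[o[:3] for o in L]))-[o[3:] for o in L]).ravel() for n,L in obs.items()])
    s=least_squares(f,p0,loss="soft_l1");return s.x,f(s.x).reshape(-1,2)
def ray(c,uv,z):
    K=c["camera_matrix"];E=c["extrinsics"];v=np.array([(uv[0]-K[0,2])/K[0,0],-(uv[1]-K[1,2])/K[1,1],-1]);v=E[:3,:3]@v
    return E[:3,3]+v*(z-E[2,3])/v[2]
E
python3 - <<'E'
import pickle,numpy as np
from h import *
d=pickle.load(open("c0.pkl","rb"))
mt=[(48,25,54,114.4,242.6),(48,-25,54,133.3,232),(-22,25,54,128.6,271.4),(-22,-25,54,149.4,260.9),(48,-25,0,143.1,232),(-48,25,8,140.6,280.3),(-48,-25,8,162.2,269.8)]
ms=[(48,25,0,296.7,297.4),(-48,25,0,340.9,283.9),(48,-25,54,286.9,260),(-22,-25,54,318.9,251.7),(48,-25,0,286.7,281.1)]
st=[(107,38,44,197.6,126.1),(107,-38,44,231.4,121.9),(45,38,44,201.7,153.3),(45,-38,44,235.3,148.1),(0,25,43,210,172.4),(0,-25,43,232.4,170),(10,25,43,209.4,168.3),(10,-25,43,232,166.1)]
ss=[(107,38,44,190,218.3),(107,38,0,192.2,233),(45,38,0,218.3,232.8),(45,38,44,217.8,218.8),(107,-38,44,194.8,200.2),(45,-38,44,219.7,200.2),(0,-25,43,237.8,203),(0,25,3,237.4,228)]
for nm,a,b,p0 in(("meter",mt,ms,(.3,.2,.4)),("stop",st,ss,(.5,.1,0))):
    for o in({"top":a},{"side":b},{"top":a,"side":b}):
        x,res=fit(d,o,p0);print(nm,list(o),np.round(x,4),"rms",np.sqrt((res**2).mean()).round(2))
    print(np.round(res,1).tolist())
for n,uv,z in(("top",(147,162),.038),("side",(212,257),.038)):print("ball",ray(d[n],uv,z).round(3))
E
```

```text
meter ['top'] [0.4087 0.2361 0.5129] rms 0.95
meter ['side'] [0.4085 0.2401 0.5255] rms 0.81
meter ['top', 'side'] [0.4086 0.2375 0.5246] rms 1.04
[[-1.9, 0.3], [1.0, -1.1], [-0.5, 1.5], [0.6, -0.3], [-1.5, -0.9], [-0.3, 1.0], [-1.3, -0.1], [0.4, 0.2], [1.0, -0.7], [-0.6, -1.2], [0.2, -2.2], [-0.9, -1.4]]
stop ['top'] [0.593  0.0629 0.1548] rms 0.39
stop ['side'] [0.5916 0.0683 0.1584] rms 0.58
stop ['top', 'side'] [0.5929 0.0636 0.1606] rms 0.81
[[-0.7, 0.2], [-0.2, -0.3], [-1.0, 0.3], [-0.1, 0.6], [-0.5, 0.6], [-0.1, -0.3], [-0.6, 0.2], [-0.3, -0.9], [-0.3, -1.2], [-0.3, -0.4], [0.3, -0.7], [-0.7, -2.2], [-0.4, -1.2], [0.2, -1.8], [0.4, -1.7], [0.8, -0.7]]
ball [0.612 0.225 0.038]
ball [0.61  0.236 0.038]
```

The two cameras agree on yaw and on the offset from meter to stop, and differ by 4–5 mm in y. Next, a helper that works out increments, for the pose above the meter.

```bash
cat >> h.py <<'E'
from scipy.spatial.transform import Rotation as Ro
def inc(s,pos,yaw):
    """yaw = world angle of the held object's x axis; tool y = that+90deg (tool z down)"""
    R=Ro.from_quat(s["eef_rot"]);best=None
    y=np.array([-np.sin(yaw),np.cos(yaw),0]);
    T=Ro.from_matrix(np.column_stack([np.cross(y,[0,0,-1]),y,[0,0,-1]]))
    return R.inv().apply(np.array(pos)-s["ee_pos"]).round(4),(R.inv()*T).as_rotvec().round(4)
def show(s):
    R=Ro.from_quat(s["eef_rot"]).as_matrix();y=R[:,1];print("t",round(s["time"],2),"pos",s["ee_pos"].round(4),"objyaw",np.arctan2(-y[0],y[1]).round(4),"tz",R[:,2].round(3),"F",s["ft_force"].round(2),"w",s["width"].round(4),"j",s["joint_positions"].round(2))
E
python3 - <<'E'
from bench import r
from h import *
s=r.read_state();show(s);print(inc(s,(.42,.244,.14),.52))
E
```

```text
Traceback (most recent call last):
  File "h.py", line 22, in show
    R=Ro.from_quat(s["eef_rot"]).as_matrix();y=R[:,1];print("t",round(s["time"],2),"pos",s["ee_pos"].round(4),"objyaw",np.arctan2(-y[0],y[1]).round(4),"tz",R[:,2].round(3),"F",s["ft_force"].round(2),"w",s["width"].round(4),"j",s["joint_positions"].round(2))
                                                                                                                                                                                                           ^^^^^^^^^^^^^^^^
AttributeError: 'float' object has no attribute 'round'
```

```bash
sed -i 's/s\["width"\].round(4)/round(s["width"],4)/' h.py
python3 - <<'E'
from bench import r
from h import *
s=r.read_state();show(s);print(inc(s,(.42,.244,.14),.52))
E
```

```text
t 0.1 pos [0.1556 0.605  0.2218] objyaw -0.2518 tz [-0.    -0.001 -1.   ] F [ 0.24  0.59 -0.25] w 0.0869 j [-1.34  0.33 -0.06  1.46  0.02  1.35 -0.09]
(array([-0.3459, -0.2836,  0.0822]), array([-1.200e-03, -4.000e-04, -7.718e-01]))
```

>>> {"op": "step_arm", "data": {"increments": [[[-0.035,-0.028,0.008],[0,0,-0.08]],[[-0.07,-0.056,0.016],[0,0,-0.16]],[[-0.105,-0.085,0.025],[0,0,-0.24]],[[-0.14,-0.113,0.033],[0,0,-0.32]],[[-0.175,-0.142,0.041],[0,0,-0.4]]], "hand": -1, "grip_force": 15}}

```text
time: 0.6
ee_pos: [0.2905, 0.422, 0.1804]
eef_rot: [-0.076, 0.997, -0.001, -0.0]
ft_force: [0.4, 0.5, -0.0]
width: 0.0874
```

```bash
python3 - <<'E'
from bench import r
from h import *
s=r.read_state();show(s);print(inc(s,(.42,.244,.14),.52))
E
```

```text
t 0.6 pos [0.2905 0.422  0.1804] objyaw 0.1516 tz [-0.    -0.002 -1.   ] F [ 0.39  0.54 -0.  ] w 0.0874 j [-1.06  0.12  0.    1.81 -0.    1.21  0.67]
(array([-0.1012, -0.1955,  0.0407]), array([-0.0013, -0.0009, -0.3684]))
```

>>> {"op": "step_arm", "data": {"increments": [[[-0.02,-0.04,0.008],[0,0,-0.08]],[[-0.04,-0.08,0.016],[0,0,-0.16]],[[-0.06,-0.12,0.025],[0,0,-0.24]],[[-0.08,-0.16,0.033],[0,0,-0.31]],[[-0.101,-0.1955,0.041],[0,0,-0.368]]]}}

```text
time: 1.1
ee_pos: [0.4205, 0.2418, 0.1393]
eef_rot: [-0.258, 0.966, -0.001, -0.001]
ft_force: [1.0, 0.0, -0.3]
width: 0.087
```

```bash
python3 - <<'E'
from bench import r
from h import *
import cv2
s=r.read_state();show(s)
for n in("side","top"):cv2.imwrite(f"pics/{n}1.png",r.camera(n)["pixels"])
s=r.read_state();show(s);print(inc(s,(.42,.244,.14),.52))
E
```

```text
t 1.1 pos [0.4205 0.2418 0.1393] objyaw 0.5218 tz [-0.001 -0.002 -1.   ] F [ 1.02  0.05 -0.25] w 0.087 j [-0.79  0.09  0.18  1.94 -0.02  1.12  1.49]
t 1.2 pos [0.4224 0.2384 0.1386] objyaw 0.5137 tz [-0.001 -0.004 -1.   ] F [ 0.68 -0.27 -0.16] w 0.0874 j [-0.79  0.09  0.19  1.94 -0.02  1.12  1.49]
(array([-0.0007,  0.006 , -0.0014]), array([-0.0031, -0.0028, -0.0063]))
```

View pics/side1.png

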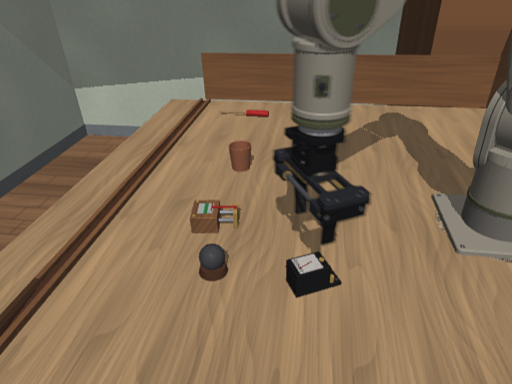

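View pics/top1.png

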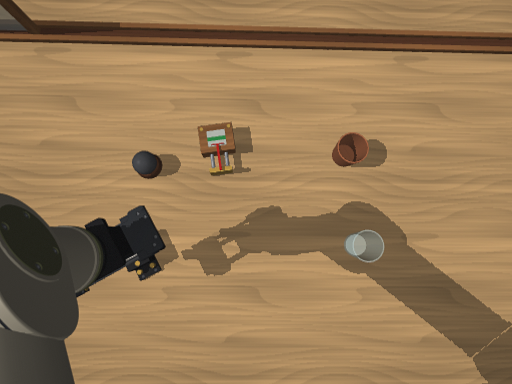

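The gripper hangs above the meter. In the side view the fingertips are near (328,238) and (310,250), and in the top view the gripper partly covers the meter. I'll check the calibration by projecting the fingertips.

```bash
python3 - <<'E'
from h import *
import pickle,cv2
d=pickle.load(open("c0.pkl","rb"))
p=np.array([.4224,.2384,.1386]);a=.5137;y=np.array([-np.sin(a),np.cos(a),0])
P=[p,p+y*.0435,p-y*.0435]
for n in("side","top"):print(n,proj(d[n],P).round(1).tolist())
im=cv2.imread("pics/side1.png")[180:310,250:390];im=cv2.resize(im,None,fx=5,fy=5,interpolation=cv2.INTER_CUBIC)
for u,v in proj(d["side"],P):cv2.circle(im,(int((u-250)*5),int((v-180)*5)),4,(0,255,0),1)
cv2.imwrite("pics/s1c.png",im)
im=cv2.imread("pics/top1.png")[190:300,80:190];im=cv2.resize(im,None,fx=5,fy=5,interpolation=cv2.INTER_CUBIC)
for u,v in proj(d["top"],P):cv2.circle(im,(int((u-80)*5),int((v-190)*5)),4,(0,255,0),1)
cv2.imwrite("pics/t1c.png",im)
E
```

```text
side [[310.1, 223.8], [322.1, 238.2], [299.3, 210.8]]
top [[120.0, 252.5], [98.2, 264.3], [141.5, 240.9]]
```

View pics/s1c.png

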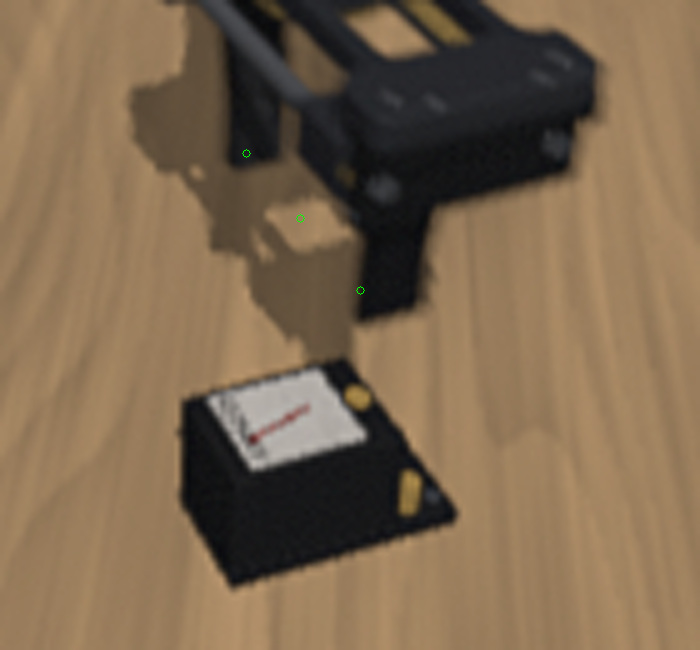

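View pics/t1c.png

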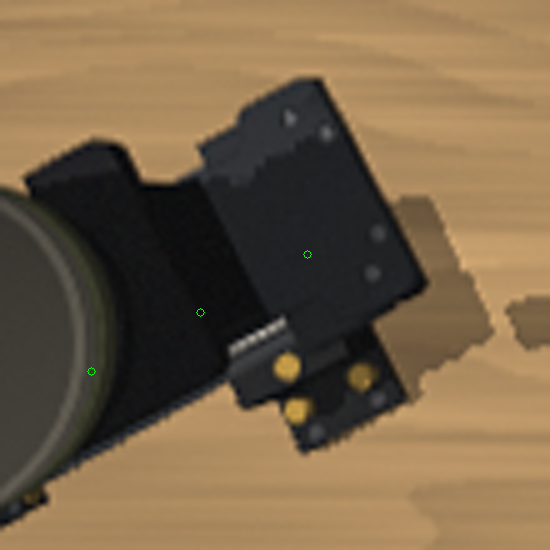

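Projected and seen fingertips agree within 1–2 px. Next I go down to grasp height, with TCP at z 0.016.

```bash
python3 - <<'E'
from bench import r
from h import *
s=r.read_state();show(s);print(inc(s,(.42,.243,.016),.523))
E
```

```text
t 1.2 pos [0.4224 0.2384 0.1386] objyaw 0.5137 tz [-0.001 -0.004 -1.   ] F [ 0.68 -0.27 -0.16] w 0.0874 j [-0.79  0.09  0.19  1.94 -0.02  1.12  1.49]
(array([-0.0005,  0.0056,  0.1226]), array([-0.0031, -0.0028, -0.0093]))
```

>>> {"op": "step_arm", "data": {"increments": [[[0,0.0055,0.025],[-0.003,-0.003,-0.009]],[[0,0.0055,0.05],[-0.003,-0.003,-0.009]],[[0,0.0055,0.07],[-0.003,-0.003,-0.009]],[[0,0.0055,0.08],[-0.003,-0.003,-0.009]],[[0,0.0055,0.08],[-0.003,-0.003,-0.009]]]}}

```text
time: 1.7
ee_pos: [0.4186, 0.2427, 0.0575]
eef_rot: [-0.258, 0.966, -0.0, -0.001]
ft_force: [0.3, -0.1, -0.3]
width: 0.087
```

```bash
python3 - <<'E'
from bench import r
from h import *
s=r.read_state();show(s);print(inc(s,(.42,.243,.016),.523))
E
```

```text
t 1.7 pos [0.4186 0.2427 0.0575] objyaw 0.5229 tz [-0.002 -0.002 -1.   ] F [ 0.28 -0.1  -0.31] w 0.087 j [-0.79  0.19  0.18  2.02 -0.04  0.94  1.51]
(array([-0.0015, -0.0004,  0.0415]), array([-0.0004, -0.0023, -0.0001]))
```

Accurate so far. Now the rest of the way down.

>>> {"op": "step_arm", "data": {"increments": [[[-0.0015,0,0.015],[0,0,0]],[[-0.0015,0,0.03],[0,0,0]],[[-0.0015,0,0.039],[0,-0.002,0]],[[-0.0015,0,0.0415],[0,-0.002,0]],[[-0.0015,0,0.0415],[0,-0.002,0]]]}}

```text
time: 2.2
ee_pos: [0.42, 0.2436, 0.0164]
eef_rot: [-0.258, 0.966, -0.0, 0.0]
ft_force: [0.4, -0.2, 0.2]
width: 0.087
```

```bash
python3 - <<'E'
from bench import r
from h import *
import cv2
s=r.read_state();show(s);print(inc(s,(.42,.243,.016),.523))
for n in("side","top"):
  im=r.camera(n)["pixels"];cv2.imwrite(f"pics/{n}2.png",im)
  im=im[205:310,250:390] if n=="side" else im[190:300,70:190]
  cv2.imwrite(f"pics/{n}2c.png",cv2.resize(im,None,fx=5,fy=5,interpolation=cv2.INTER_CUBIC))
E
```

```text
t 2.2 pos [0.42   0.2436 0.0164] objyaw 0.5228 tz [ 0. -0. -1.] F [ 0.42 -0.17  0.16] w 0.087 j [-0.78  0.26  0.18  2.04 -0.06  0.85  1.52]
(array([ 0.0003, -0.0005,  0.0004]), array([-0.0004,  0.    , -0.0002]))
```

View pics/side2c.png

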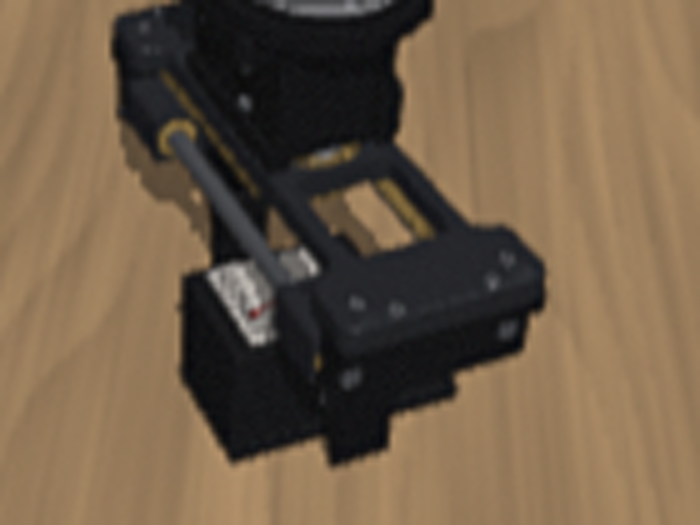

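View pics/top2c.png

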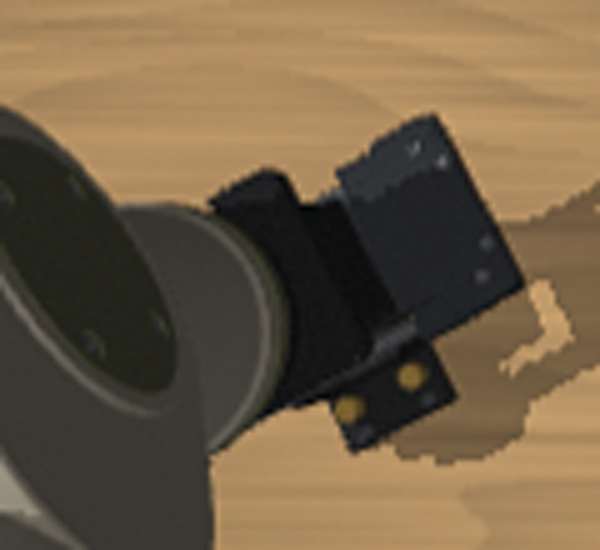

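The fingers straddle the case: the near finger is in front of the side at (360,440) in the side crop, and the case lies between them. I close at low force first.

>>> {"op": "step_arm", "data": {"increments": [[[0,0,0],[0,0,0]],[[0,0,0],[0,0,0]],[[0,0,0],[0,0,0]],[[0,0,0],[0,0,0]],[[0,0,0],[0,0,0]]], "hand": 0.2, "grip_force": 8}}

```text
time: 2.8
ee_pos: [0.4203, 0.2437, 0.0168]
eef_rot: [-0.258, 0.966, 0.0, 0.0]
ft_force: [0.6, 1.0, -0.1]
width: 0.0545
```

>>> {"op": "step_arm", "data": {"increments": [[[0,0,0],[0,0,0]],[[0,0,0],[0,0,0]],[[0,0,0],[0,0,0]],[[0,0,0],[0,0,0]],[[0,0,0],[0,0,0]]], "hand": 1, "grip_force": 18}}

```text
time: 3.3
ee_pos: [0.4203, 0.2436, 0.0168]
eef_rot: [-0.258, 0.966, -0.0, 0.0]
ft_force: [0.3, 0.3, -0.9]
width: 0.0501
```

```bash
python3 - <<'E'
from bench import r
from h import *
s=r.read_state();show(s);print(inc(s,(.42,.243,.016),.523))
E
```

```text
t 3.3 pos [0.4203 0.2436 0.0168] objyaw 0.5227 tz [ 0.001  0.    -1.   ] F [ 0.27  0.25 -0.86] w 0.0501 j [-0.78  0.26  0.18  2.04 -0.06  0.85  1.52]
(array([ 0.0006, -0.0004,  0.0008]), array([-0.0003,  0.0008, -0.0003]))
```

Gripped, with width 50.1 mm as expected. I lift 12 mm.

>>> {"op": "step_arm", "data": {"increments": [[[0,0,-0.004],[0,0,0]],[[0,0,-0.008],[0,0,0]],[[0,0,-0.012],[0,0,0]],[[0,0,-0.012],[0,0,0]]]}}

```text
time: 3.7
ee_pos: [0.4206, 0.2439, 0.0295]
eef_rot: [-0.258, 0.966, 0.0, 0.001]
ft_force: [-0.0, 0.6, -2.2]
width: 0.0501
```

```bash
python3 - <<'E'
from bench import r
from h import *
s=r.read_state();show(s);print(inc(s,(.5288,.0545,.029),.158))
E
```

```text
t 3.7 pos [0.4206 0.2439 0.0295] objyaw 0.5228 tz [ 0.002  0.001 -1.   ] F [-0.02  0.58 -2.19] w 0.0501 j [-0.78  0.24  0.18  2.03 -0.05  0.87  1.52]
(array([ 0.0009, -0.2181,  0.0005]), array([2.000e-04, 1.800e-03, 3.648e-01]))
```

>>> {"op": "step_arm", "data": {"increments": [[[0,-0.015,0],[0,0,0.03]],[[0,-0.035,0],[0,0,0.07]],[[0,-0.06,0],[0,0,0.11]],[[0,-0.085,0],[0,0,0.15]],[[0,-0.11,0],[0,0,0.19]]]}}

```text
time: 4.2
ee_pos: [0.4765, 0.1457, 0.0294]
eef_rot: [-0.163, 0.987, -0.0, 0.001]
ft_force: [-0.2, 0.5, -3.3]
width: 0.0499
```

```bash
python3 - <<'E'
from bench import r
from h import *
s=r.read_state();show(s);print(inc(s,(.5288,.0545,.029),.158))
E
```

```text
t 4.2 pos [0.4765 0.1457 0.0294] objyaw 0.3277 tz [ 0.002  0.    -1.   ] F [-0.19  0.53 -3.27] w 0.0499 j [-0.64  0.26  0.28  2.01 -0.09  0.88  1.59]
(array([-0.0202, -0.1032,  0.0005]), array([-1.000e-04,  1.700e-03,  1.697e-01]))
```

>>> {"op": "step_arm", "data": {"increments": [[[-0.005,-0.025,0],[0,0,0.04]],[[-0.01,-0.05,0],[0,0.002,0.08]],[[-0.015,-0.075,0],[0,0.002,0.12]],[[-0.019,-0.095,0],[0,0.002,0.155]],[[-0.02,-0.103,0],[0,0.002,0.17]]]}}

```text
time: 4.7
ee_pos: [0.5295, 0.0512, 0.0295]
eef_rot: [-0.076, 0.997, -0.001, 0.0]
ft_force: [0.3, -0.0, -2.8]
width: 0.05
```

```bash
python3 - <<'E'
from bench import r
from h import *
import cv2
for n in("side","top"):
  im=r.camera(n)["pixels"];cv2.imwrite(f"pics/{n}3.png",im)
  im=im[170:290,180:320] if n=="side" else im[110:240,150:270]
  cv2.imwrite(f"pics/{n}3c.png",cv2.resize(im,None,fx=5,fy=4.6 if n=="top" else 5,interpolation=cv2.INTER_CUBIC))
s=r.read_state();show(s);print(inc(s,(.5288,.0545,.029),.158))
E
```

```text
t 4.8 pos [0.5288 0.0531 0.0294] objyaw 0.1548 tz [-0.    -0.001 -1.   ] F [-1.17  0.18 -2.65] w 0.0499 j [-0.5   0.34  0.36  1.93 -0.15  0.9   1.66]
(array([-0.0002,  0.0014,  0.0003]), array([-0.0007, -0.0006, -0.0032]))
```

View pics/side3c.png

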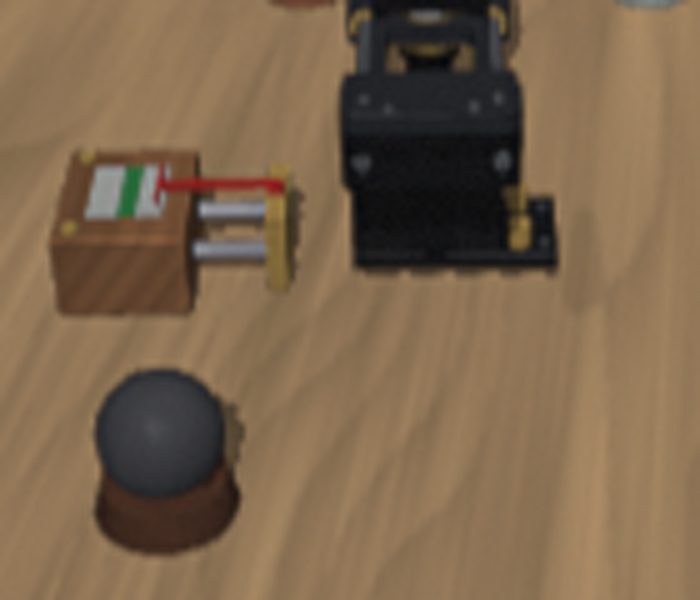

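View pics/top3c.png

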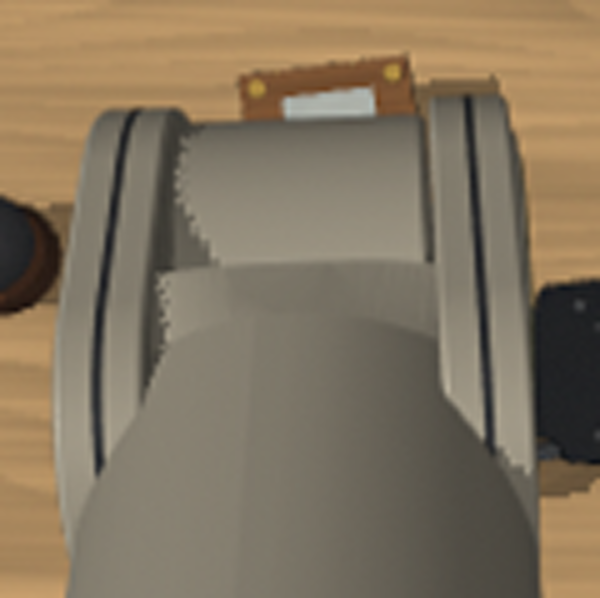

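The side view shows the held meter's base edge from (250.6,223.6) to (291.2,224), and the plate at about (238,215). In the top view the arm hides meter and plate. I'll fit the held meter against the tool pose to find the side camera's bias.

```bash
python3 - <<'E'
from h import *
import pickle,cv2
d=pickle.load(open("c0.pkl","rb"));z=12.6
L=[(48,25,z,250.6,223.6),(-48,25,z,291.2,224),(-48,-25,8+z,289,210)]
x,res=fit(d,{"side":L},(.51,.05,.15));print("side fit meter",x.round(4),res.round(1).tolist())
c=np.array([.5288,.0531]);a=.1548;print("tool-based, origin",c-.013*np.array([np.cos(a),np.sin(a)]))
im=cv2.imread("pics/side3.png")[170:290,180:320]
im=cv2.resize(im,None,fx=5,fy=5,interpolation=cv2.INTER_CUBIC)
def draw(p,M,col):
    for u,v in proj(d["side"],place(p,M)):cv2.circle(im,(int((u-180+.5)*5),int((v-170+.5)*5)),3,col,1)
draw((*(c-.013*np.array([np.cos(a),np.sin(a)])),a),[l[:3] for l in L],(0,255,0))
S=[(107,38,44),(107,38,0),(45,38,0),(45,38,44),(107,-38,44),(45,-38,44),(0,-25,43),(0,25,3),(0,25,43)]
draw((.593,.064,.158),S,(255,255,0));draw((.5916,.0683,.158),S,(0,0,255))
cv2.imwrite("pics/ov3.png",im)
E
```

```text
side fit meter [0.5173 0.0547 0.1395] [[-0.8, 0.7], [-0.1, -0.0], [1.0, -1.0]]
tool-based, origin [0.51595545 0.05109563]
```

View pics/ov3.png

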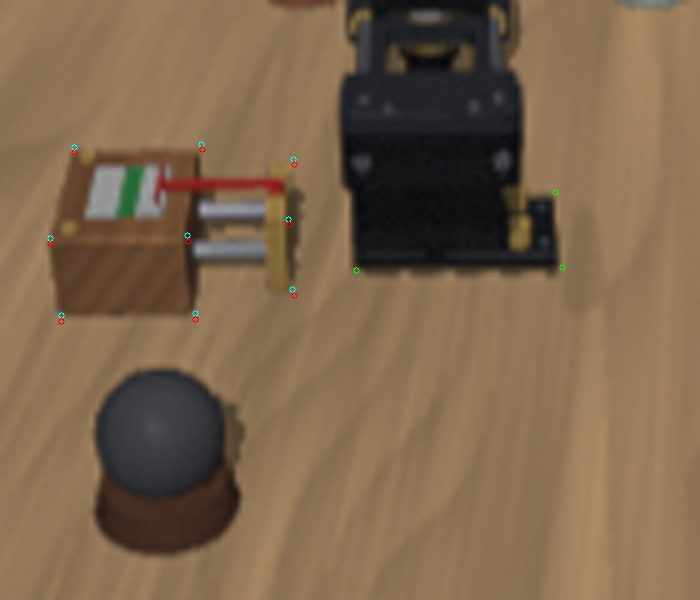

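The stop overlay at (0.593, 0.064) fits well, and the bias-corrected side camera gives y ≈ 0.0645. I set the meter down here, 30 mm short of the plate.

```bash
python3 - <<'E'
from bench import r
from h import *
s=r.read_state();show(s);print(inc(s,(.528,.0541,.0170),.158))
E
```

```text
t 4.8 pos [0.5288 0.0531 0.0294] objyaw 0.1548 tz [-0.    -0.001 -1.   ] F [-1.17  0.18 -2.65] w 0.0499 j [-0.5   0.34  0.36  1.93 -0.15  0.9   1.66]
(array([0.0006, 0.0011, 0.0124]), array([-0.0007, -0.0006, -0.0032]))
```

>>> {"op": "step_arm", "data": {"increments": [[[0,0.001,0.003],[0,0,-0.003]],[[0,0.001,0.006],[0,0,-0.003]],[[0,0.001,0.009],[0,0,-0.003]],[[0,0.001,0.0115],[0,0,-0.003]],[[0,0.001,0.0125],[0,0,-0.003]]]}}

```text
time: 5.3
ee_pos: [0.5282, 0.0546, 0.0168]
eef_rot: [-0.079, 0.997, -0.0, -0.001]
ft_force: [-6.0, -0.6, 10.8]
width: 0.0498
```

```bash
python3 - <<'E'
from bench import r
from h import *
s=r.read_state();show(s);a=.158;u=np.array([np.cos(a),np.sin(a)]);S=np.array([.592,.0643])
for k in(.045,.035,.0215):print(k,inc(s,(*(S-k*u),.0168),a))
E
```

```text
t 5.3 pos [0.5282 0.0546 0.0168] objyaw 0.1586 tz [-0.001 -0.    -1.   ] F [-5.98 -0.61 10.84] w 0.0498 j [-0.49  0.36  0.35  1.93 -0.16  0.88  1.67]
0.045 (array([-0.0195, -0.0005, -0.    ]), array([-0.0003, -0.0013,  0.0006]))
0.035 (array([-0.0295, -0.0005, -0.    ]), array([-0.0003, -0.0013,  0.0006]))
0.0215 (array([-0.043 , -0.0005, -0.0001]), array([-0.0003, -0.0013,  0.0006]))
```

The meter is on the shelf and pressing slightly (about 11 N up), so I ease up 0.6 mm and advance to about 8 mm before the plate.

>>> {"op": "step_arm", "data": {"increments": [[[-0.001,-0.0005,-0.0006],[0,0,0]],[[-0.006,-0.0005,-0.0006],[0,0,0]],[[-0.012,-0.0005,-0.0006],[0,0,0]],[[-0.018,-0.0005,-0.0006],[0,0,0]],[[-0.021,-0.0005,-0.0006],[0,0,0]]]}}

```text
time: 5.8
ee_pos: [0.5499, 0.0576, 0.0174]
eef_rot: [-0.079, 0.997, -0.0, -0.0]
ft_force: [0.1, 0.1, -2.1]
width: 0.0497
```

```bash
cat > look.py <<'E'
import sys
from bench import r
from h import *
import cv2
n=sys.argv[1]
im=r.camera("side")["pixels"];cv2.imwrite(f"pics/side{n}.png",im)
cv2.imwrite(f"pics/side{n}c.png",cv2.resize(im[190:240,180:300],None,fx=6.5,fy=6.5,interpolation=cv2.INTER_CUBIC))
s=r.read_state();show(s);a=.158;u=np.array([np.cos(a),np.sin(a)]);S=np.array([.592,.0643])
q=S-s["ee_pos"][:2];print("dist to go (centre)",q@u,"lateral",q@[-u[1],u[0]],"Fu",s["ft_force"][:2]@u)
for k in(.035,.0215):print(k,inc(s,(*(S-k*u),.0172),a))
E
python3 look.py 4
```

```text
t 5.85 pos [0.55   0.0576 0.0173] objyaw 0.1587 tz [-0.001 -0.001 -1.   ] F [ 0.67  0.35 -1.69] w 0.0504 j [-0.48  0.4   0.35  1.88 -0.17  0.9   1.68]
dist to go (centre) 0.04252280469556649 lateral -5.5519608304131725e-06 Fu 0.7142222871606427
0.035 (array([-0.0075, -0.    ,  0.0001]), array([-0.0004, -0.0009,  0.0007]))
0.0215 (array([-0.021 , -0.    ,  0.0001]), array([-0.0004, -0.0009,  0.0007]))
```

View pics/side4c.png

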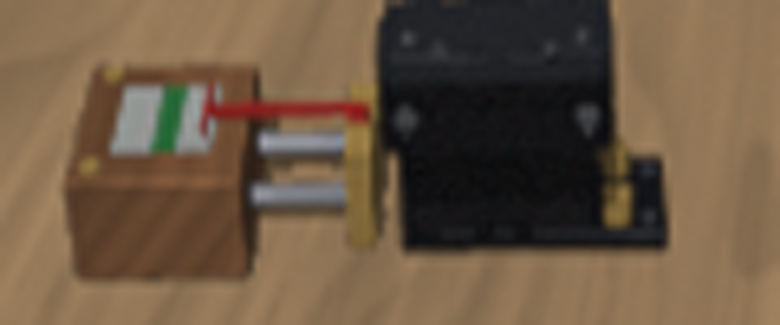

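There is an 8 mm gap left (plate face at about 378, base corner at about 403 in the crop), with light contact on the shelf. I advance gently to about 5 mm of compression.

>>> {"op": "step_arm", "data": {"increments": [[[-0.003,0,0.0001],[0,0,0.0007]],[[-0.006,0,0.0001],[0,0,0.0007]],[[-0.009,0,0.0001],[0,0,0.0007]],[[-0.011,0,0.0001],[0,0,0.0007]],[[-0.0125,0,0.0001],[0,0,0.0007]]]}}

```text
time: 6.35
ee_pos: [0.5622, 0.0595, 0.0171]
eef_rot: [-0.079, 0.997, -0.0, -0.001]
ft_force: [-1.7, -0.1, -1.1]
width: 0.05
```

```bash
python3 look.py 5
```

```text
t 6.4 pos [0.5623 0.0595 0.0171] objyaw 0.158 tz [-0.001 -0.001 -1.   ] F [-1.46 -0.47 -1.73] w 0.05 j [-0.48  0.42  0.35  1.84 -0.18  0.91  1.68]
dist to go (centre) 0.030100989736930886 lateral 3.9973593424376036e-05 Fu -1.5201985300856546
0.035 (array([ 0.0049,  0.    , -0.0001]), array([-0.0005, -0.0016, -0.    ]))
0.0215 (array([-0.0086,  0.    , -0.0001]), array([-0.0005, -0.0016, -0.    ]))
```

View pics/side5c.png

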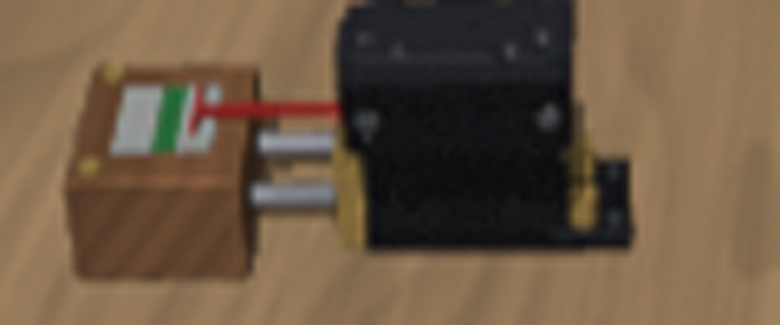

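Contact made. The crossbar moved from 208 to 197 in the crop, about 4 mm, and the force is about 2 N, so the two agree. I advance 7 mm more.

>>> {"op": "step_arm", "data": {"increments": [[[-0.0015,0,0],[0,-0.001,0]],[[-0.003,0,0],[0,-0.001,0]],[[-0.0045,0,0],[0,-0.001,0]],[[-0.006,0,0],[0,-0.001,0]],[[-0.007,0,0],[0,-0.001,0]]]}}

```text
time: 6.9
ee_pos: [0.5687, 0.0605, 0.0169]
eef_rot: [-0.079, 0.997, -0.0, -0.001]
ft_force: [-5.0, -1.6, 1.2]
width: 0.0502
```

```bash
python3 look.py 6
```

```text
t 6.95 pos [0.5687 0.0605 0.0169] objyaw 0.1581 tz [-0.002 -0.001 -1.   ] F [-4.87 -1.84  0.86] w 0.0499 j [-0.47  0.44  0.35  1.82 -0.18  0.92  1.68]
dist to go (centre) 0.023570923465691673 lateral 8.686217987595806e-05 Fu -5.094470065411561
0.035 (array([ 0.0114,  0.0001, -0.0003]), array([-0.0005, -0.002 ,  0.0001]))
0.0215 (array([-0.0021,  0.0001, -0.0003]), array([-0.0005, -0.002 ,  0.0001]))
```

View pics/side6c.png

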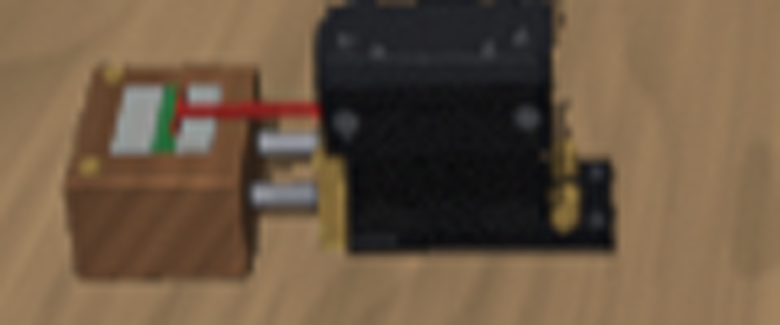

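The crossbar is at 178, at the near edge of the green band, roughly 10 mm. I add 3.5 mm to reach mid-band.

>>> {"op": "step_arm", "data": {"increments": [[[-0.001,0,-0.0002],[0,-0.001,0]],[[-0.002,0,-0.0002],[0,-0.001,0]],[[-0.003,0,-0.0002],[0,-0.001,0]],[[-0.0035,0,-0.0002],[0,-0.001,0]],[[-0.0035,0,-0.0002],[0,-0.001,0]]]}}

```text
time: 7.45
ee_pos: [0.5712, 0.0609, 0.0169]
eef_rot: [-0.079, 0.997, -0.0, -0.002]
ft_force: [-7.1, -0.9, 1.6]
width: 0.0502
```

```bash
python3 look.py 7
```

```text
t 7.5 pos [0.5712 0.0608 0.0168] objyaw 0.1581 tz [-0.003 -0.001 -1.   ] F [-7.62 -1.86  1.71] w 0.0498 j [-0.47  0.44  0.34  1.82 -0.18  0.92  1.68]
dist to go (centre) 0.02109643248453801 lateral 0.00014098809369874314 Fu -7.814515770123366
0.035 (array([ 0.0139,  0.0001, -0.0003]), array([-0.0005, -0.0033,  0.0001]))
0.0215 (array([ 0.0004,  0.0001, -0.0004]), array([-0.0005, -0.0033,  0.0001]))
```

View pics/side7c.png

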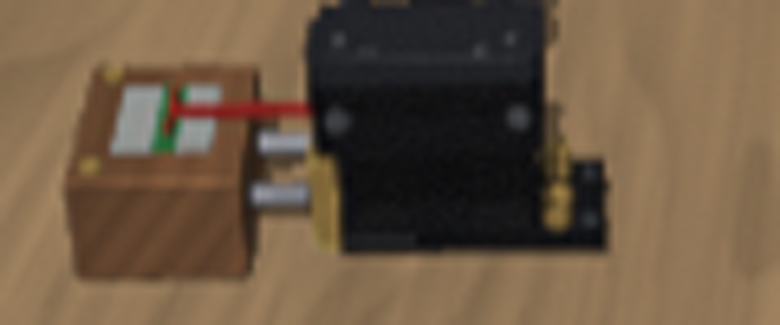

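The crossbar is at 171, in the middle of the band (159–182 at that row), and the force is about 7.8 N. Now I hold, keeping the 1 mm command lead that balances the spring.

>>> {"op": "step_arm", "data": {"increments": [[[-0.001,0,0],[0,0,0]],[[-0.001,0,0],[0,0,0]],[[-0.001,0,0],[0,0,0]],[[-0.001,0,0],[0,0,0]],[[-0.001,0,0],[0,0,0]]]}}

```text
time: 8.0
ee_pos: [0.5712, 0.0608, 0.0169]
eef_rot: [-0.079, 0.997, -0.0, -0.003]
ft_force: [-9.0, -1.4, 5.0]
width: 0.0504
```

```bash
python3 look.py 8
```

```text
t 8.05 pos [0.5713 0.0608 0.0169] objyaw 0.1581 tz [-0.005 -0.001 -1.   ] F [-8.36 -1.54  4.62] w 0.0499 j [-0.47  0.44  0.34  1.81 -0.18  0.92  1.68]
dist to go (centre) 0.021013950751580485 lateral 0.00016924265105027934 Fu -8.502928041329994
0.035 (array([ 0.014 ,  0.0002, -0.0002]), array([-0.0003, -0.0053,  0.0001]))
0.0215 (array([ 0.0005,  0.0002, -0.0003]), array([-0.0003, -0.0053,  0.0001]))
```

Steady. I add a small correction for the vertical load and the creeping tilt, then let time pass.

>>> {"op": "step_arm", "data": {"increments": [[[-0.0009,0,-0.0003],[0,-0.003,0]],[[-0.0009,0,-0.0003],[0,-0.003,0]],[[-0.0009,0,-0.0003],[0,-0.003,0]],[[-0.0009,0,-0.0003],[0,-0.003,0]],[[-0.0009,0,-0.0003],[0,-0.003,0]]]}}

```text
time: 8.55
ee_pos: [0.5711, 0.0608, 0.0169]
eef_rot: [-0.079, 0.997, -0.0, -0.002]
ft_force: [-6.9, -1.8, 1.3]
width: 0.05
```

```bash
python3 - <<'E'
from bench import r
from h import *
a=.158;u=np.array([np.cos(a),np.sin(a)])
for i in range(20):
    r.camera("side");s=r.read_state()
    if i%3==0:print(round(s["time"],2),s["ee_pos"].round(4),"Fu",(s["ft_force"][:2]@u).round(1),"Fz",s["ft_force"][2].round(1))
E
python3 look.py 9
```

```text
8.6 [0.5711 0.0607 0.0169] Fu -8.0 Fz 2.1
8.75 [0.5711 0.0608 0.0169] Fu -7.5 Fz 0.8
8.9 [0.5711 0.0608 0.0169] Fu -8.5 Fz 1.1
9.05 [0.5711 0.0607 0.0169] Fu -8.6 Fz 2.1
9.2 [0.5711 0.0608 0.0169] Fu -7.1 Fz 2.0
9.35 [0.5711 0.0608 0.0169] Fu -7.2 Fz 1.0
9.5 [0.5711 0.0608 0.0169] Fu -7.5 Fz 1.6
t 9.6 pos [0.5711 0.0608 0.0169] objyaw 0.1582 tz [-0.005 -0.001 -1.   ] F [-6.92 -2.08  2.28] w 0.05 j [-0.47  0.44  0.34  1.82 -0.18  0.92  1.68]
dist to go (centre) 0.021197156104949967 lateral 0.00018890762953415022 Fu -7.1648587815433915
0.035 (array([ 0.0138,  0.0002, -0.0003]), array([-0.0002, -0.0047,  0.0002]))
0.0215 (array([ 0.0003,  0.0002, -0.0003]), array([-0.0002, -0.0047,  0.0002]))
```

View pics/side9c.png

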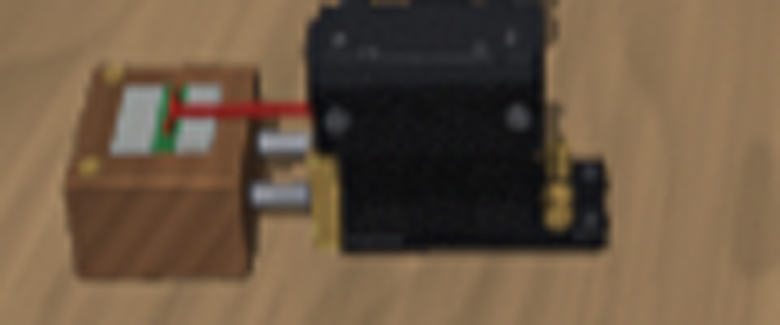

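The crossbar is still mid-band. The near lower corners of plate and meter meet at about (340,250), so lateral alignment is good to about 2 mm. I hold another 3.5 s and do a last check before handing in.

```bash
python3 - <<'E'
from bench import r
from h import *
import cv2
a=.158;u=np.array([np.cos(a),np.sin(a)]);F=[];P=[]
for i in range(70):
    c=r.camera("side");s=r.read_state();F.append(s["ft_force"][:2]@u);P.append(s["ee_pos"])
print(s["time"],"Fu mean/min/max",np.mean(F),min(F),max(F),"pos range mm",np.ptp(P,0)*1e3,s["width"])
cv2.imwrite("pics/fin_s.png",c["pixels"]);cv2.imwrite("pics/fin_t.png",r.camera("top")["pixels"])
E
```

```text
13.1 Fu mean/min/max -7.82265576877262 -8.754018510132877 -6.796818642402161 pos range mm [0.07146464 0.09527638 0.0625303 ] 0.049901279274150646
```

View pics/fin_s.png

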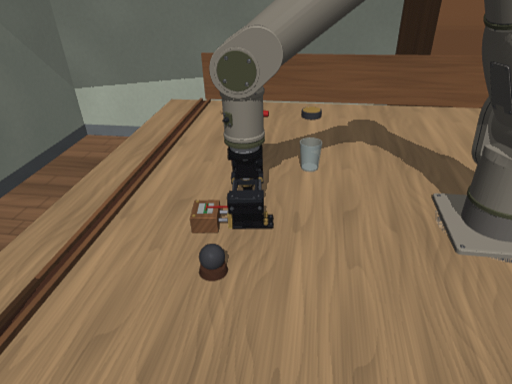

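View pics/fin_t.png

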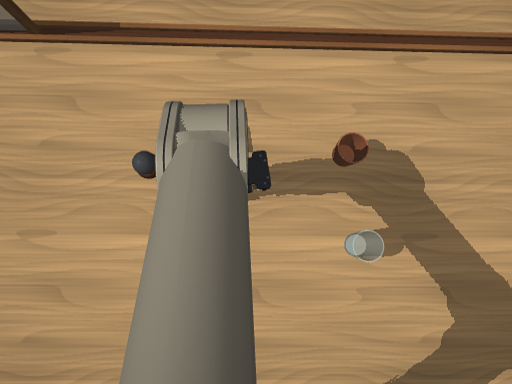

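In these pictures the ball is at (212,258) in the side view, and the cup (350,149) and beaker (365,245) are where they were in the top view. Handing in.

```bash
python3 - <<'E'
from bench import r
print(r.close_job())
E
```

```text
the job is handed in; nothing more can be done
None
```

I gripped the galvanometer by its case (grip set to 18 N, width 50 mm) and stood it on the shelf in front of the stop. I then pushed it squarely in until the pointer's crossbar lay mid-band, and handed the job in still holding and pressing at about 13 s. No verdict was reported.

**Last checks:**
- **Hold:** over more than 4 s the arm moved less than 0.1 mm. Push force averaged 7.8 N (6.8–8.8 N), which matches about 13 mm of plate travel.
- **Alignment:** tool yaw was 0.158 rad, the same as the fitted stop yaw, and tilt was about 0.005 rad. The side picture showed meter and plate lined up to about 2 mm.
- **Ball, cup and beaker:** all three look unmoved in the last pictures.

**Limits and disagreements:**
- **Cameras:** the two disagreed by about 4–5 mm in y. I settled it by comparing the held meter with the tool pose.
- **Top view:** the arm hid the plate in the final top picture, so the lateral check rests on the side view and that correction.
- **Setting down:** the meter briefly pressed on the shelf with about 11 N. I eased it up before pushing.

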